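# Unclamp a glued stool stretcher from a ratchet press

### The job

The glue on the two-tone stool-stretcher blank in the press has set. Throw the ratchet pawl right over by its red pin so that it stays off the wheel, wind the crank backward to run the jaw well back from the blank, then lift the blank out and lay it gently, flat and square, across the two drying bearers beside the blank already there, with an air gap between the two. Leave the pawl off and the jaw back, and leave the other blank and the tools on the bench where they are.

Things in the scene. Friction and masses are not known exactly. Their poses are not given: they have to be found in the camera images.
- press: Glue press, fixed. Origin on the bench under its middle, z up, yaw varies. Along its y: two steel rails, tops 50 mm up, inner faces 120 mm apart. Green gear housing (50 x 80 mm, top 150 mm up) at y = +110 mm; crank on its -x side, ratchet wheel and pawl on its +x side. Two stop dogs, 97 mm high, 30 mm square, at x = -75 and +75 mm, faces at y = -100 mm; open between them.
- pawl (a joint): Pawl angle about its pivot (axis along the press's x), rad: 0 = in the teeth of the ratchet wheel (104 mm across), grows as its pin is swung up and over towards the press's +y; 2.35 = against the throw-back stop. Moved only by its weight (160 g): below about 1.6 it falls back into the teeth, above about 1.7 it stays thrown over.
- pawl_pin (a point): Middle of the pawl's red lifting pin: round, 13 mm thick, 46 mm long, along the press's x; its inner (-x) end is 11 mm off the pawl's face, its outer end free. Moves on a circle of 40 mm radius about pawl_pivot in the press's y-z plane; at rest it is on the pivot's -y side, level with it, 169 mm above the bench.
- pawl_pivot (a point): Point on the pawl's pivot axis, level along x with the middle of the red pin (fixed on the press, 170 mm above the bench).
- crank (a joint): Angle of crank and ratchet wheel (one part), rad: 0 = jaw up to the blank; grows as it is wound backward, the handle going from the press's -y side over the top to its +y side; end stop 2.5. Stays where it is left; 4 to 6 N at the handle turn it. The pawl in the teeth blocks winding backward.
- crank_grip (a point): Middle of the wooden crank handle: round sleeve that spins freely, 25 mm thick, 82 mm long, along the press's x; crank arm at its +x end, other end free. Moves on a circle of 80 mm radius about crank_axis in the press's y-z plane; at the start on the -y side, 15 degrees above level, 136 mm above the bench.
- crank_axis (a point): Point on the crank shaft's axis, level along x with the middle of the handle (fixed on the press, 115 mm above the bench).
- jaw (a joint): How far the jaw is run back from the blank (towards the press's +y), m: 0 = up to the blank, 0.045 = crank at its end stop; 18 mm per radian of crank. Jaw 150 mm wide, top 86 mm up; two lips on it at x = -55 and +55 mm (20 mm wide, top 95 mm up) overhang the blank by 12 mm at the start and hold it down.
- blank_center (a point): Centre of the glued blank in the press: bar 240 mm long (its x, along the press's x), 44 mm wide (its y), 36 mm thick (its z), one light and one dark strip, 0.2 to 0.33 kg. It lies across the rails between dogs and jaw, centre 68 mm above the bench, one long side on the dogs, the other at the jaw.
- bearers: Drying bearers, fixed: plywood board 220 x 230 x 8 mm with two wooden battens along its y at x = -70 and +70 mm, 22 mm wide, 220 mm long, tops 33 mm above the bench. Origin on the bench under its middle, yaw varies. The finished blank lies across the battens at about y = -70 mm; the free place is about y = +45 mm.
- blank_done_center (a point): Centre of the finished blank, same size and look, that already lies across the bearers; leave it there.
- glue_bottle: Brown glue bottle with orange cap, 56 mm thick, 150 mm tall, standing on the bench; origin at its underside. A bystander, leave it.
- spring_clamp: Orange spring clamp, 140 mm long, 25 mm high, lying on the bench; origin at its underside. A bystander, leave it.
- offcut: Light wood offcut, 75 x 44 x 36 mm, lying on the bench; origin at its underside. A bystander, leave it.
- mallet: Wooden mallet, 295 mm long, 75 mm high, lying on the bench; origin at its underside. A bystander, leave it.
- chisel_a: Chisel with green handle, 240 mm long, lying on the bench; origin at its underside. A bystander, leave it.
- chisel_b: Narrow chisel with green handle, 240 mm long, lying on the bench; origin at its underside. A bystander, leave it.
- try_square: Try square, 165 x 120 mm, 20 mm high, lying on the bench; origin at its underside. A bystander, leave it.
Mind the look-alikes: they are no part of the job. What is shaped like the part that bears blank_center but purple is not meant.

How it is judged:
By the outcome, as a careful person would: the job done as asked, in the order asked, and still so for the second after the job is handed in, with the robot touching nothing.
It also fails if it takes over 72 s, if anything falls off the work surface, if the arm or the gripper's body presses on something with over 40 N, if the wrist force passes 120 N, or if a joint passes its speed limit or range.

### The arm

A 7-joint arm with a two-finger parallel gripper is mounted at the origin on the work surface. World frame = base frame: x ahead of the robot, y to its left, z up, the work surface at z = 0. Lengths are in m, angles in rad, forces in N, time in s.
With the tool pointing down it reaches from about 0.425 to 0.975 m from the base axis. Payload 16.7 kg.
Tool frame: the origin (TCP) lies on the centre line of the jaws, within the pads' length; the fingertips stand 14 mm ahead of it and the grasp point (between the pads) lies 5 mm behind it; x points along the fingers, z is the direction in which the jaws open and shut, and the axes are right-handed (so a half turn about x gives the same grasp; the last joint's range is limited). The gripper opens to 85 mm and grips with 20 to 120 N. Pads are 22 mm wide; open, the fingers measure 114 mm over their backs; the gripper's body (76 mm by 85 mm) begins 54 mm behind the grasp point. The pads swing forward as they close: fully open they stand 13 mm farther back than shut.
Start: joints at [1.065, 0.426, 0.074, 1.606, -0.034, 1.111, -0.067], TCP at [0.236, -0.632, 0.245] pointing down, gripper open.
Joint ranges: [-2.85, 2.85], [-0.5, 2.14], [-1.23, 1.37], [0.21, 2.46], [-1.02, 4.16], [0.16, 2.05], [-2.73, 2.73]. Speed limits (rad/s): [1.89, 1.89, 2.39, 2.39, 3.01, 3.01, 3.01].

### API

Orientations are given as a unit quaternion [w, x, y, z].
In Python, from rig import * gives the robot as it stands.
- The arm moves only by the shell command python3 -m inch 'ROWS' [FORCE]. ROWS is JSON, a list of rows, each a list of 3 entries, a list of its own where there are three numbers: the finger opening in mm, from 0 to 85.4, then the shift along the world's x, y, z in mm, then the turn about the world's z in degrees. In form: [[grip, [dx, dy, dz], twist], ...]. A call has 1 to 12 rows; each row shifts and turns the commanded pose from where the row before left it; what a row does not reach is not made up. A row lasts 1/10 s, in which the tool goes at most 50 mm and 8.59 degrees, less where a joint would pass 70% of its speed; a pose out of reach is approached as far as the arm can. A call with a gripper value outside its range is refused whole. The fingers move at their own pace and stop on an object; FORCE is the grip in N (left out, the last holds). Time passes only in rows, so rows that do not move let the fingers close. It gives the time, the measured TCP pose, the force and the opening at its end, in the units of the state.
- state(): the state, without advancing time (a new reading comes with each control period).
- capture(name): name is "scene" or "side" or "wrist"; returns a dict with "frame" (400x640x3 uint8, red, green, blue), "camera_matrix" (3x3 intrinsics, pixels), "world_from_camera" (4x4, takes a point from camera to world coordinates). Camera axes: x right, y down, z forward; pixel columns grow to the right and rows downward; lengths in m; the calibration is good to about 2 mm. A picture is of the moment at which its call begins. There is no depth.
- sign_off(): hands the job in, once; it reports no verdict.
The state is a dict: "time_s": time; "q": joint angles; "qd": joint speeds; "tau": joint torques, N m; "position": TCP position; "orientation": TCP orientation; "force": force on the tool from outside, world axes, zero at the start; "torque": the same for the moment, N m; "opening": finger opening in m.
Only numpy, scipy, OpenCV 4.12 (cv2) and the standard library are available. Lean on these libraries where they do the work, as an engineer would, in place of code of your own. Each camera call takes 0.05 s, during which the arm holds its last target.

## Working session

There is one attempt and no reset: what is moved stays moved. The work goes in short steps, Python scripts to look and compute and a shell command to move; the robot and the scene stay as the last step left them, time stands still between calls to the robot, and variables do not carry over. Pictures are saved under pics/ and viewed, and the job is handed in when it is done.

```bash
ls; mkdir -p pics
python3 - <<'E'
from rig import *
import cv2,pickle
s=state();print(s['time_s'],s['position'],s['orientation'],s['opening'])
for n in ['scene','side','wrist']:
    c=capture(n);cv2.imwrite(f'pics/{n}0.png',c['frame'][:,:,::-1]);pickle.dump(c,open(f'pics/{n}0.pkl','wb'))
    print(n,c['camera_matrix'].tolist(),c['world_from_camera'].round(3).tolist())
E
```

```text
pics
0.0 [ 0.23560817 -0.63212086  0.24460617] [ 0.58039421  0.40357361  0.58118727 -0.40310329] 0.08550226960564287
scene [[463.1443878571811, 0.0, 316.54846067478826], [0.0, 463.1443878571811, 197.2563696781901], [0.0, 0.0, 1.0]] [[0.722, 0.59, -0.363, 1.0], [0.692, -0.617, 0.374, -0.516], [-0.004, -0.521, -0.854, 1.347], [0.0, 0.0, 0.0, 1.0]]
side [[448.06799955729457, 0.0, 314.58348986896976], [0.0, 448.06799955729457, 203.5439736693552], [0.0, 0.0, 1.0]] [[-0.938, -0.268, 0.221, 0.166], [-0.347, 0.728, -0.591, 0.781], [-0.003, -0.631, -0.776, 1.139], [0.0, 0.0, 0.0, 1.0]]
wrist [[299.1672669952768, 0.0, 316.8233028178953], [0.0, 299.1672669952768, 196.94247400662366], [0.0, 0.0, 1.0]] [[0.349, -0.895, -0.277, 0.307], [-0.937, -0.333, -0.102, -0.607], [-0.001, 0.295, -0.955, 0.373], [0.0, 0.0, 0.0, 1.0]]
```

View pics/scene0.png

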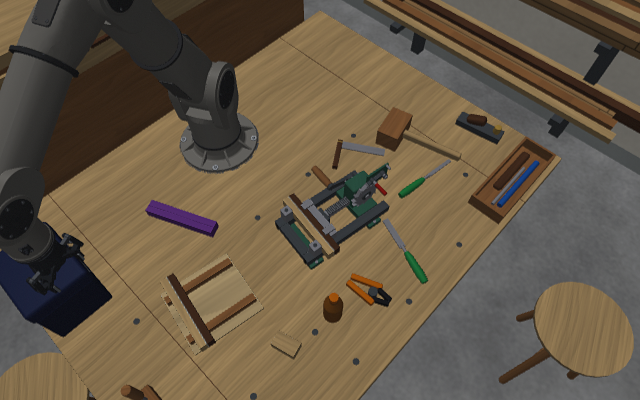

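View pics/side0.png

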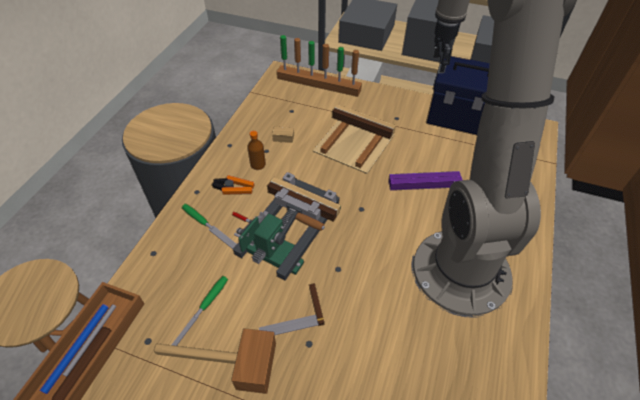

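View pics/wrist0.png

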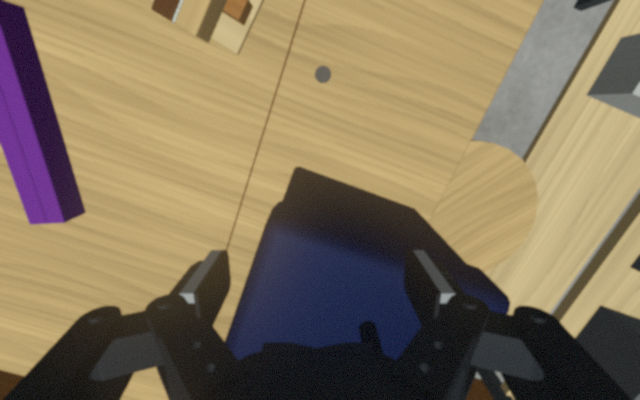

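The scene view shows the press at about (335,215), bearers at (212,305), and the finished blank at (190,312). The purple decoy is at (182,218). The side view has the press at (285,230), bearers at (355,140) and purple at (425,180). I'll enlarge the press and bearers next.

Run:
```python
import cv2
a=cv2.imread('pics/scene0.png');b=cv2.imread('pics/side0.png')
cv2.imwrite('pics/c1.png',cv2.resize(a[150:280,260:420],None,fx=5,fy=4.6,interpolation=cv2.INTER_CUBIC)[:600,:800])
cv2.imwrite('pics/c2.png',cv2.resize(b[165:285,220:350],None,fx=5,fy=5,interpolation=cv2.INTER_CUBIC))
cv2.imwrite('pics/c3.png',cv2.resize(a[245:365,150:280],None,fx=5,fy=5,interpolation=cv2.INTER_CUBIC))
cv2.imwrite('pics/c4.png',cv2.resize(b[90:190,300:420],None,fx=5,fy=5,interpolation=cv2.INTER_CUBIC))
```

```text
(no output)
```

View pics/c1.png

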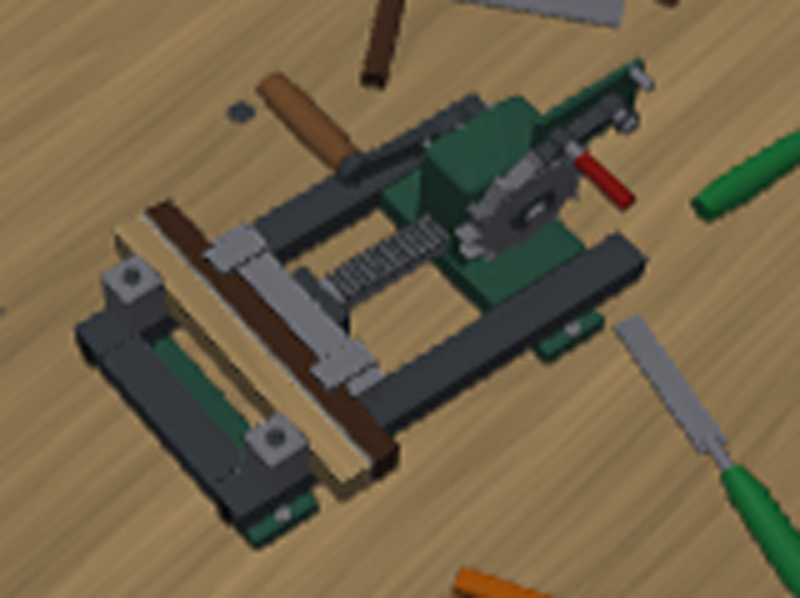

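View pics/c2.png

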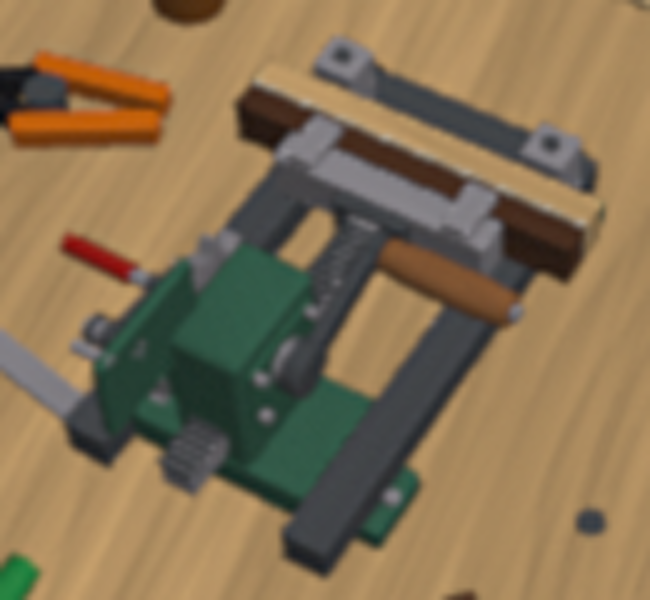

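View pics/c3.png

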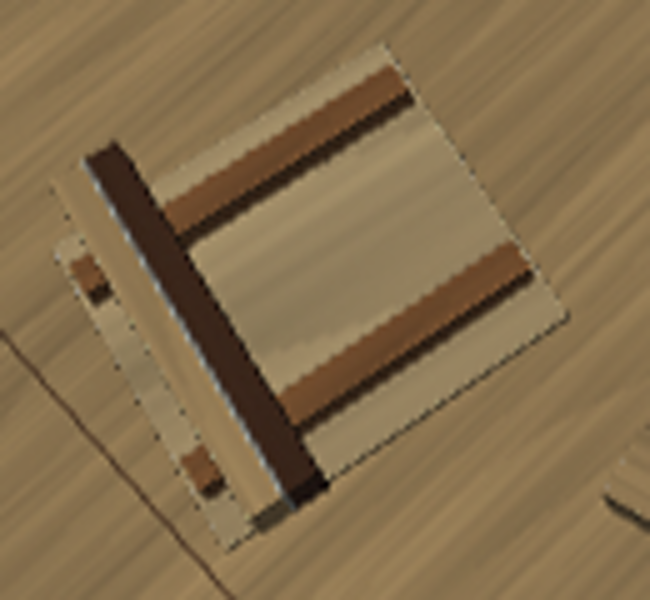

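View pics/c4.png

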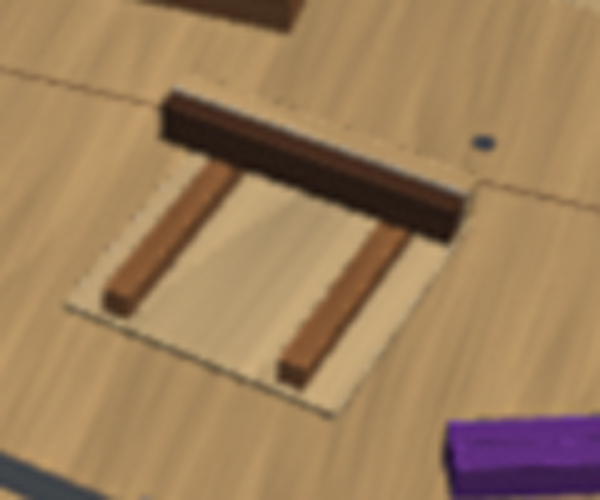

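```bash
cat > h.py <<'E'
import numpy as np,pickle,cv2
from scipy.optimize import least_squares
def proj(c,P):
    T=np.linalg.inv(c['world_from_camera']);p=(T[:3,:3]@np.asarray(P,float).T).T+T[:3,3]
    q=(c['camera_matrix']@p.T).T;return q[:,:2]/q[:,2:]
def tri(obs):
    A=[];b=[]
    for c,uv in obs:
        M=c['world_from_camera'];d=M[:3,:3]@np.linalg.solve(c['camera_matrix'],[*uv,1]);d/=np.linalg.norm(d)
        Q=np.eye(3)-np.outer(d,d);A.append(Q);b.append(Q@M[:3,3])
    A=np.vstack(A);b=np.hstack(b);x=np.linalg.lstsq(A,b,rcond=None)[0];return x,np.abs(A@x-b).max()
def W(p,P):
    P=np.atleast_2d(P)/1000.;c,s=np.cos(p[2]),np.sin(p[2])
    return np.c_[p[0]+c*P[:,0]-s*P[:,1],p[1]+s*P[:,0]+c*P[:,1],P[:,2]]
def fit(obs,p0):
    def r(p): return np.hstack([(proj(c,W(p,P))[0]-uv) for c,P,uv in obs])
    s=least_squares(r,p0,loss='soft_l1');return s.x,r(s.x).reshape(-1,2)
ld=lambda n:pickle.load(open(f'pics/{n}.pkl','rb'))
E
python3 - <<'E'
from h import *
S=ld('scene0');D=ld('side0')
a=lambda u,v:np.array([260+u/5,150+v/4.6]);b=lambda u,v:np.array([220+u/5,165+v/5])
c=lambda u,v:np.array([150+u/5,245+v/5]);d=lambda u,v:np.array([300+u/5,90+v/5])
for n,p,q in [('dog-',a(132,276),b(550,145)),('dog+',a(276,438),b(343,55)),('pin',a(606,180),b(100,256)),('pinout',a(628,200),b(68,242)),('pinin',a(582,155),b(137,272)),('grip',a(308,122),b(449,281)),('gripfree',a(270,85),b(512,310)),
 ('bl-xdark-end',a(165,205),b(580,238)),('bl+dark',a(395,452),b(243,98)),('bl- light',a(122,237),b(600,208)),('bl+light',a(342,492),b(265,70))]:
    x,e=tri([(S,p),(D,q)]);print(n,(x*1000).round(1),round(e*1000,1))
print('press')
o=[(S,[-75,-115,97],a(132,276)),(S,[75,-115,97],a(276,438)),(D,[-75,-115,97],b(550,145)),(D,[75,-115,97],b(343,55))]
best=min((fit(o,[.6,-.1,y]) for y in np.arange(-3,3,.8)),key=lambda f:np.abs(f[1]).sum());pp=best[0];print(pp,best[1].round(1).tolist())
o=[(S,[110,115,8],c(568,318)),(S,[-110,115,8],c(385,45)),(S,[110,-115,8],c(230,550)),(D,[110,115,8],d(68,305)),(D,[-110,115,8],d(335,415)),
(S,[-81,110,33],c(388,68)),(S,[-59,110,33],c(412,92)),(S,[59,110,33],c(510,240)),(S,[81,110,33],c(532,268)),(D,[81,110,33],d(103,297)),(D,[-59,110,33],d(280,365))]
best=min((fit(o,[.6,-.3,y]) for y in np.arange(-3,3,.8)),key=lambda f:np.abs(f[1]).sum());pb=best[0];print('bearers',pb,best[1].round(1).tolist())
for im,C,n in[('scene0',S,'f1'),('side0',D,'f2')]:
    f=C['frame'][:,:,::-1].copy();f=cv2.resize(f,None,fx=4,fy=4,interpolation=cv2.INTER_CUBIC)
    def ln(p,P,col):
        q=((proj(C,W(p,P))+.5)*4).astype(int);cv2.polylines(f,[q.reshape(-1,1,2)],True,col,1)
    for sx in(-1,1):
        ln(pp,[[sx*60,-100,50],[sx*60,130,50]],(0,0,255));ln(pp,[[sx*75-15,-130,97],[sx*75+15,-130,97],[sx*75+15,-100,97],[sx*75-15,-100,97]],(0,255,255))
    ln(pp,[[-120,-100,86],[120,-100,86],[120,-56,86],[-120,-56,86]],(255,0,255))
    ln(pp,[[-25,70,150],[25,70,150],[25,150,150],[-25,150,150]],(255,255,0))
    ln(pb,[[-110,-115,8],[110,-115,8],[110,115,8],[-110,115,8]],(0,0,255))
    ln(pb,[[-120,-92,69],[120,-92,69],[120,-48,69],[-120,-48,69]],(255,0,255))
    if n=='f1': cv2.imwrite('pics/f1.png',f[600:1120,1040:1680]);cv2.imwrite('pics/f3.png',f[980:1460,560:1120])
    else: cv2.imwrite('pics/f2.png',f[660:1140,880:1480])
E
```

```text
dog- [432.6 -65.9  95.1] 0.3
dog+ [580.5 -91.2  94.7] 0.3
pin [619.5 154.7 168.9] 0.8
pinout [639.5 152.  169.4] 0.3
pinin [596.  158.7 169.9] 1.6
grip [443.2  80.9 135.2] 0.3
gripfree [403.8  87.  134.1] 0.4
bl-xdark-end [398.1  -9.4  84.1] 3.3
bl+dark [632.8 -45.6  81.2] 2.0
bl- light [394.5 -42.7  75.9] 1.8
bl+light [630.1 -82.7  71.3] 1.7
press
[ 0.52608949  0.03496655 -0.16957693] [[0.2, -0.3], [-0.1, -0.4], [0.0, -0.4], [-0.2, -0.4]]
bearers [ 0.45579147 -0.40766978 -0.17369768] [[0.4, -0.7], [-0.8, -1.0], [-0.9, 0.3], [-1.3, -1.5], [0.2, -1.1], [0.6, -1.2], [-0.5, -0.7], [0.4, -0.4], [-0.0, -0.2], [-0.6, -3.0], [-0.8, -2.4]]
```

View pics/f1.png

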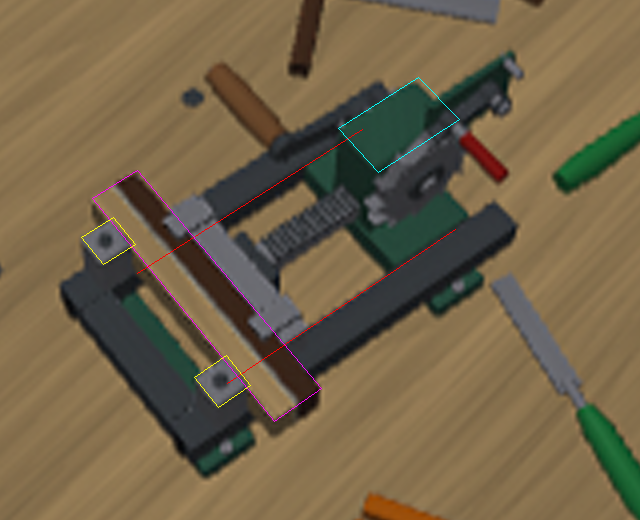

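View pics/f2.png

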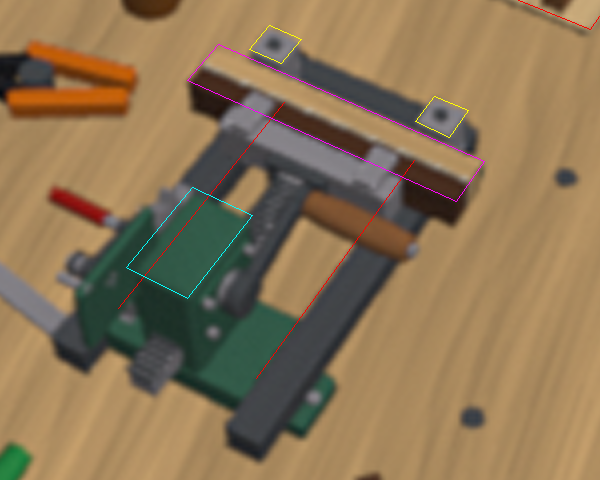

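View pics/f3.png

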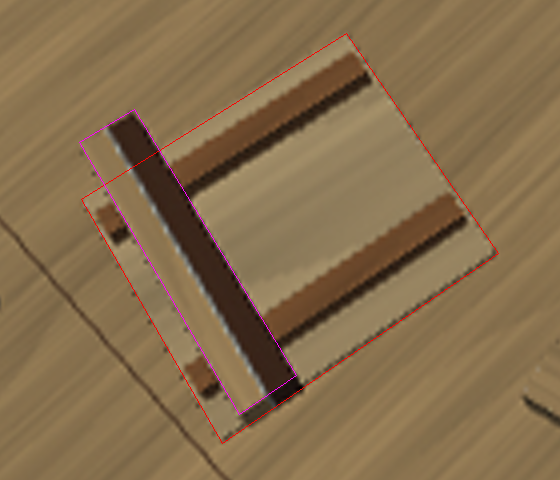

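Both model overlays fit: dogs, jaw and blank, housing, board and the finished blank are all within about 1 px. The purple bar at scene (182,218) is a decoy. The blank at scene (312,228) and side (300,200) is two-tone, lies between dogs and jaw, and is the one meant; the overlay crop confirms it. Next I'll work out targets.

```bash
cat >> h.py <<'E'
pp=np.array([.52609,.03497,-.1696]);pb=np.array([.45579,-.40767,-.1737])
def zy(o):
    from scipy.spatial.transform import Rotation as R
    r=R.from_quat([*o[1:],o[0]]).as_matrix();return np.degrees(np.arctan2(r[1,2],r[0,2])),r[:,0]
def press(P):
    P=np.atleast_2d(P);c,s=np.cos(pp[2]),np.sin(pp[2]);d=P[:,:2]-pp[:2];return np.c_[c*d[:,0]+s*d[:,1],-s*d[:,0]+c*d[:,1],P[:,2]]*1000
E
python3 - <<'E'
from h import *
from rig import state
s=state();print(zy(s['orientation']))
print(press([[.6195,.1547,.169],[.6395,.152,.169],[.596,.1587,.17],[.4432,.0809,.1352],[.4038,.087,.134]]).round(1))
print('over pin',W(pp,[76,134,164]),'grip',W(pp,[-95,31.3,131]),'blank',W(pp,[0,-78,63]),'place',W(pb,[0,45,46]))
E
```

```text
(np.float64(-69.56083017850268), array([-3.64903417e-04,  8.63847018e-04, -9.99999560e-01]))
[[  71.9  133.8  169. ]
 [  92.   134.5  169. ]
 [  48.   133.8  170. ]
 [ -89.5   31.3  135.2]
 [-129.3   30.6  134. ]]
over pin [[0.62361719 0.15421952 0.164     ]] grip [[0.43773609 0.08185579 0.131     ]] blank [[ 0.51292453 -0.04191088  0.063     ]] place [[ 0.46356725 -0.36334716  0.046     ]]
```

```bash
python3 -m inch '[[32,[20,44,3],-2.5],[32,[20,44,3],-2.5],[32,[20,44,0],-2.5],[32,[20,44,0],-2.5],[32,[20,44,0],-2.5],[32,[20,44,0],-2.5],[32,[20,44,0],-2.5],[32,[20,44,0],-2.5],[32,[20,44,0],-2.5],[32,[20,44,0],-2.5],[32,[20,44,0],-2.5],[32,[20,44,0],-2.5]]'
python3 - <<'E'
from rig import *
import cv2,pickle
c=capture('wrist');cv2.imwrite('pics/w1.png',c['frame'][:,:,::-1]);pickle.dump(c,open('pics/w1.pkl','wb'))
E
```

```text
time_s: 1.35
position: [0.4761, -0.1026, 0.2515]
orientation: [0.456, 0.54, 0.456, -0.54]
force: [1.0, -1.1, 0.4]
opening: 0.0316
```

View pics/w1.png

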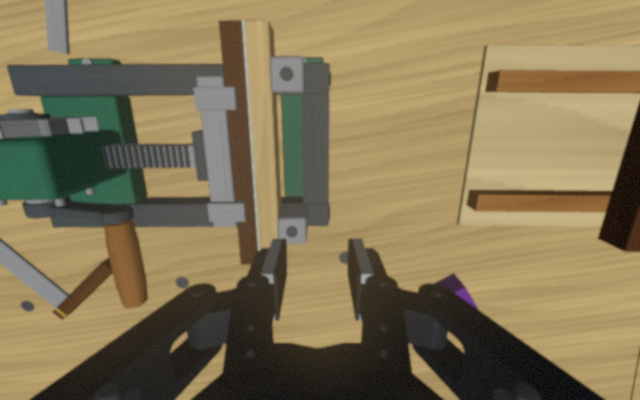

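The wrist view shows the press at left with the blank at (258,140), the handle at (128,260) and the bearers at right. This agrees with the fit. I'm moving to above the pin.

```bash
python3 -m inch '[[32,[20,36,0],0],[32,[20,36,0],0],[32,[20,36,0],0],[32,[20,36,0],0],[32,[20,36,0],0],[32,[20,36,0],0],[32,[20,36,0],0],[32,[7.5,5,0],0],[32,[0,0,0],0]]'
python3 - <<'E'
from rig import *
import cv2,pickle
for n in ['wrist','side','scene']:
    c=capture(n);cv2.imwrite(f'pics/{n}2.png',c['frame'][:,:,::-1]);pickle.dump(c,open(f'pics/{n}2.pkl','wb'))
a=cv2.imread('pics/side2.png');cv2.imwrite('pics/side2c.png',cv2.resize(a[130:270,180:340],None,fx=4.5,fy=4,interpolation=cv2.INTER_CUBIC))
E
```

```text
time_s: 2.3
position: [0.6235, 0.1538, 0.2505]
orientation: [-0.457, -0.539, -0.457, 0.54]
force: [-0.2, -0.9, -1.1]
opening: 0.0323
```

View pics/wrist2.png

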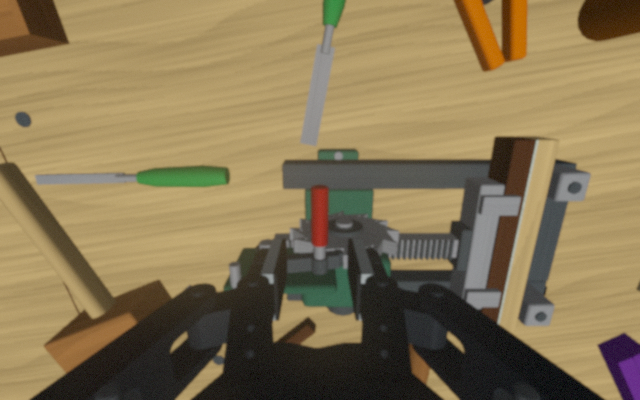

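View pics/side2c.png

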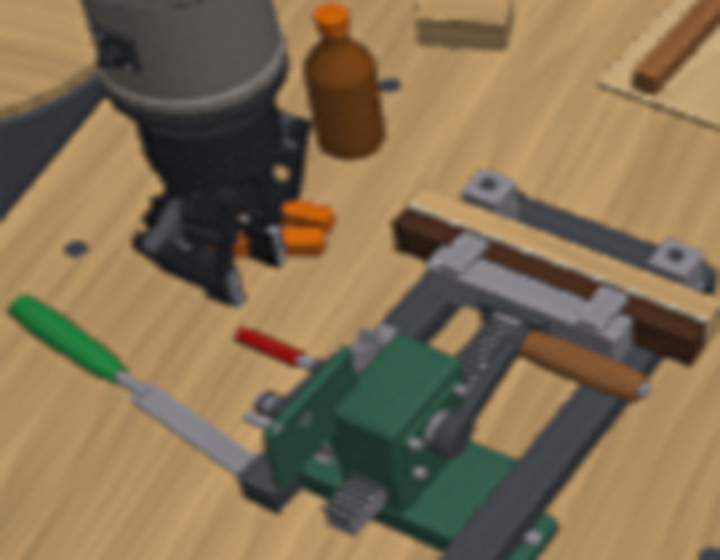

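Run:
```python
from h import *
C=ld('wrist2');S=ld('scene0');D=ld('side0')
print(proj(C,W(pp,[[95,133.8,169],[49,133.8,169],[72,133.8,169],[76,133.8,169]])))
print(press([.6235,.1538,.25]), tri([(S,[385.6,193.5]),(D,[233.6,213.4]),(C,[318.5,186])]))
f=C['frame'][:,:,::-1][150:310,220:420];cv2.imwrite('pics/w2c.png',cv2.resize(f,None,fx=4,fy=3.75,interpolation=cv2.INTER_CUBIC))
```

```text
[[315.83931776 186.25247407]
 [315.64672367 243.78336581]
 [315.74009885 215.89072696]
 [315.7569195  210.86613213]]
[[ 75.95530637 133.56671904 250.        ]] (array([0.64057313, 0.15060222, 0.168594  ]), np.float64(0.0016924900565898626))
```

View pics/w2c.png

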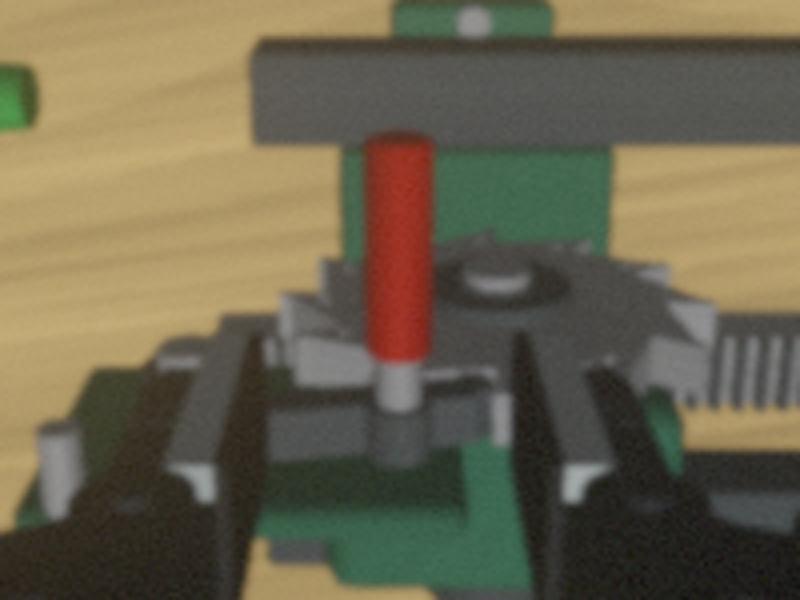

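The red pin is at (319,186–240), centred between the fingers, and the three views agree to 1.7 mm with z≈169. I'm descending onto the pin and gripping lightly.

```bash
python3 -m inch '[[32,[0,-1,-25],0],[32,[0,0,-25],0],[32,[0,0,-20],0],[32,[0,0,-16],0],[32,[0,0,0],0],[8,[0,0,0],0],[8,[0,0,0],0],[8,[0,0,0],0]]' 25
python3 - <<'E'
from rig import *
import cv2,pickle
c=capture('wrist');cv2.imwrite('pics/w3.png',c['frame'][:,:,::-1])
c=capture('side');cv2.imwrite('pics/s3.png',cv2.resize(c['frame'][130:270,180:340,::-1],None,fx=4.5,fy=4,interpolation=cv2.INTER_CUBIC))
E
```

```text
time_s: 3.25
position: [0.6237, 0.152, 0.1664]
orientation: [0.457, 0.54, 0.456, -0.539]
force: [1.4, 2.4, -0.8]
opening: 0.0121
```

View pics/w3.png

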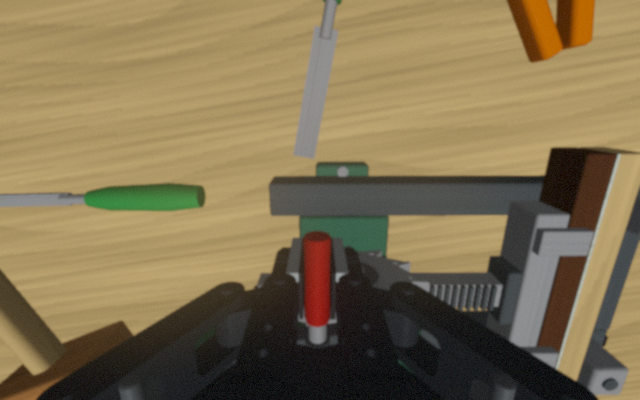

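View pics/s3.png

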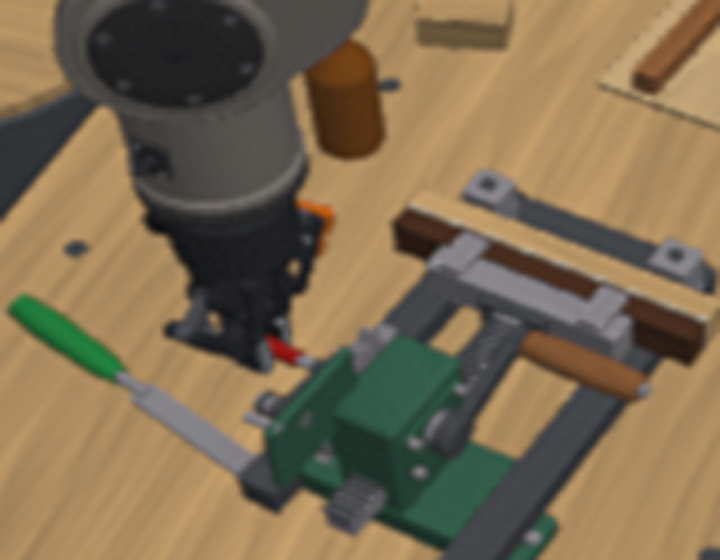

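Pin gripped (opening 12 mm). Next I'll compute the arc.

Run:
```python
import numpy as np
def arc(a0,a1,n,R):
    a=np.linspace(a0,a1,n+1);y=-R*np.cos(a);z=R*np.sin(a)
    for dy,dz in zip(np.diff(y),np.diff(z)): print([round(.1688*dy,1),round(.9857*dy,1),round(dz,1)],end=',')
    print()
arc(-.025,2.2,12,40);
print('crank');arc(np.radians(15),np.radians(15)+2.42,24,80)
```

```text
[np.float64(0.1), np.float64(0.5), np.float64(7.4)],[np.float64(0.3), np.float64(1.8), np.float64(7.2)],[np.float64(0.5), np.float64(3.1), np.float64(6.7)],[np.float64(0.7), np.float64(4.3), np.float64(6.0)],[np.float64(0.9), np.float64(5.3), np.float64(5.1)],[np.float64(1.0), np.float64(6.1), np.float64(4.0)],[np.float64(1.2), np.float64(6.8), np.float64(2.8)],[np.float64(1.2), np.float64(7.1), np.float64(1.5)],[np.float64(1.2), np.float64(7.3), np.float64(0.1)],[np.float64(1.2), np.float64(7.2), np.float64(-1.2)],[np.float64(1.2), np.float64(6.9), np.float64(-2.5)],[np.float64(1.1), np.float64(6.3), np.float64(-3.8)],
crank
[np.float64(0.4), np.float64(2.4), np.float64(7.7)],[np.float64(0.5), np.float64(3.2), np.float64(7.4)],[np.float64(0.7), np.float64(3.9), np.float64(7.0)],[np.float64(0.8), np.float64(4.6), np.float64(6.6)],[np.float64(0.9), np.float64(5.2), np.float64(6.1)],[np.float64(1.0), np.float64(5.8), np.float64(5.5)],[np.float64(1.1), np.float64(6.3), np.float64(4.9)],[np.float64(1.2), np.float64(6.8), np.float64(4.2)],[np.float64(1.2), np.float64(7.2), np.float64(3.5)],[np.float64(1.3), np.float64(7.5), np.float64(2.8)],[np.float64(1.3), np.float64(7.7), np.float64(2.0)],[np.float64(1.3), np.float64(7.9), np.float64(1.2)],[np.float64(1.4), np.float64(7.9), np.float64(0.4)],[np.float64(1.4), np.float64(7.9), np.float64(-0.4)],[np.float64(1.3), np.float64(7.9), np.float64(-1.2)],[np.float64(1.3), np.float64(7.7), np.float64(-2.0)],[np.float64(1.3), np.float64(7.5), np.float64(-2.8)],[np.float64(1.2), np.float64(7.1), np.float64(-3.5)],[np.float64(1.2), np.float64(6.7), np.float64(-4.3)],[np.float64(1.1), np.float64(6.3), np.float64(-4.9)],[np.float64(1.0), np.float64(5.8), np.float64(-5.5)],[np.float64(0.9), np.float64(5.2), np.float64(-6.1)],[np.float64(0.8), np.float64(4.6), np.float64(-6.6)],[np.float64(0.7), np.float64(3.9), np.float64(-7.0)],
```

```bash
python3 -m inch '[[8,[0.1,0.5,7.4],0],[8,[0.3,1.8,7.2],0],[8,[0.5,3.1,6.7],0],[8,[0.7,4.3,6],0],[8,[0.9,5.3,5.1],0],[8,[1,6.1,4],0]]' 25; python3 -m inch '[[8,[1.2,6.8,2.8],0],[8,[1.2,7.1,1.5],0],[8,[1.2,7.3,0.1],0],[8,[1.2,7.2,-1.2],0],[8,[1.2,6.9,-2.5],0],[8,[1.1,6.3,-3.8],0],[8,[0,0,0],0]]'
python3 - <<'E'
from rig import *
import cv2,pickle
c=capture('wrist');cv2.imwrite('pics/w4.png',c['frame'][:,:,::-1])
c=capture('side');cv2.imwrite('pics/s4.png',cv2.resize(c['frame'][130:270,180:340,::-1],None,fx=4.5,fy=4,interpolation=cv2.INTER_CUBIC))
E
```

```text
time_s: 3.95
position: [0.6268, 0.167, 0.203]
orientation: [-0.457, -0.539, -0.454, 0.543]
force: [-13.4, -31.5, 28.0]
opening: 0.012
time_s: 4.65
position: [0.6345, 0.2147, 0.199]
orientation: [0.457, 0.54, 0.456, -0.539]
force: [4.8, -0.1, 0.8]
opening: 0.012
```

View pics/w4.png

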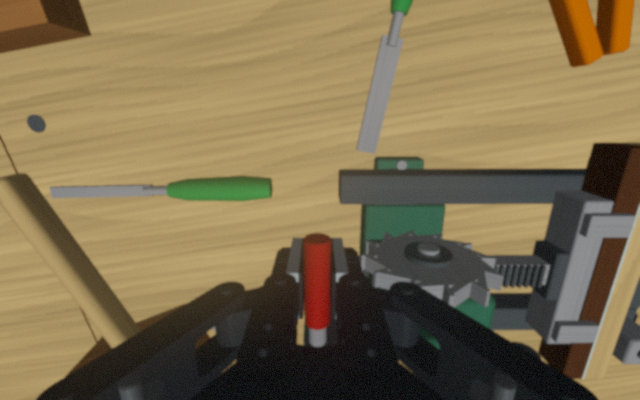

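View pics/s4.png

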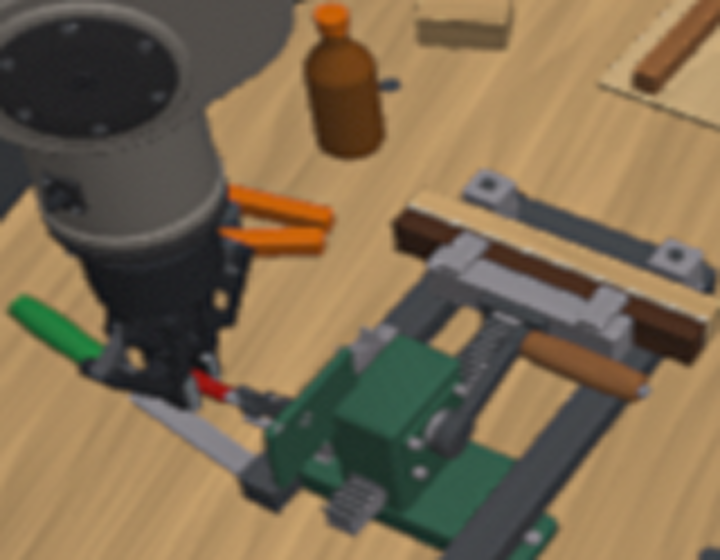

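The pawl has swung over: TCP moved 63 mm in +y and up 33 mm, and the force is near zero. Releasing and going up.

```bash
python3 -m inch '[[30,[0,0,0],0],[30,[0,0,0],0],[30,[0,0,0],0],[30,[0,0,10],0],[30,[0,0,20],0],[30,[0,0,25],0]]'
python3 - <<'E'
from rig import *
import cv2,pickle
c=capture('wrist');cv2.imwrite('pics/w5.png',c['frame'][:,:,::-1])
E
```

```text
time_s: 5.35
position: [0.6334, 0.2141, 0.2541]
orientation: [-0.456, -0.539, -0.457, 0.54]
force: [0.2, 1.0, 0.5]
opening: 0.0296
```

View pics/w5.png

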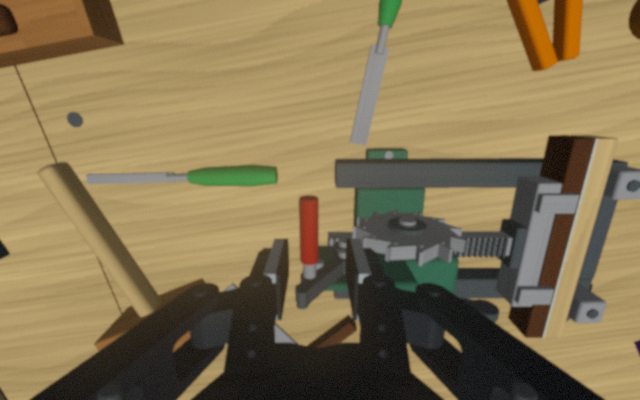

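The pawl is thrown over, with the red pin at (309,225), well left of the wheel, and it stays there. On to the handle.

```bash
python3 -m inch '[[60,[-33,-22,0],0],[60,[-33,-22,0],0],[60,[-33,-22,0],0],[60,[-33,-22,0],0],[60,[-33,-22,0],0],[60,[-31,-22,0],0],[60,[0,0,-20],0],[60,[0,0,0],0]]'
python3 - <<'E'
from rig import *
from h import *
c=capture('wrist');cv2.imwrite('pics/w6.png',c['frame'][:,:,::-1]);pickle.dump(c,open('pics/w6.pkl','wb'))
print(proj(c,W(pp,[[-130.5,31.3,135.5],[-89.5,31.3,135.5],[-48.5,31.3,135.5]])),press(state()['position']))
E
```

```text
time_s: 6.2
position: [0.4368, 0.0815, 0.2332]
orientation: [-0.456, -0.54, -0.456, 0.54]
force: [-0.5, 0.1, 0.3]
opening: 0.06
[[315.33076592 243.53852206]
 [315.32830844 196.39570625]
 [315.3255859  144.16825986]] [[-95.17618627  31.63487123 233.91817031]]
```

View pics/w6.png

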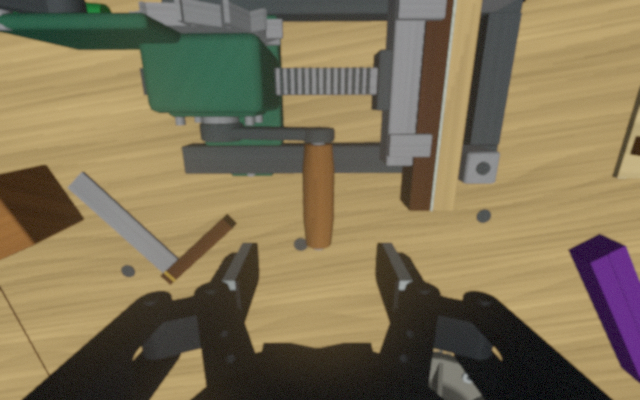

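The handle runs from (318,143) to (318,246), 3 px from the prediction and centred between the fingers. Descending and gripping.

```bash
python3 -m inch '[[60,[0,-1,-30],0],[60,[0,0,-30],0],[60,[0,0,-25],0],[60,[0,0,-17],0],[60,[0,0,0],0],[20,[0,0,0],0],[20,[0,0,0],0],[20,[0,0,0],0],[20,[0,0,0],0]]' 35
python3 - <<'E'
from rig import *
from h import *
c=capture('wrist');cv2.imwrite('pics/w7.png',c['frame'][:,:,::-1]);print(press(state()['position']))
E
```

```text
time_s: 7.15
position: [0.4384, 0.0804, 0.1326]
orientation: [0.457, 0.54, 0.456, -0.54]
force: [0.0, -6.4, 3.3]
opening: 0.0237
[[-94.06727866  30.0152587  132.64552913]]
```

View pics/w7.png

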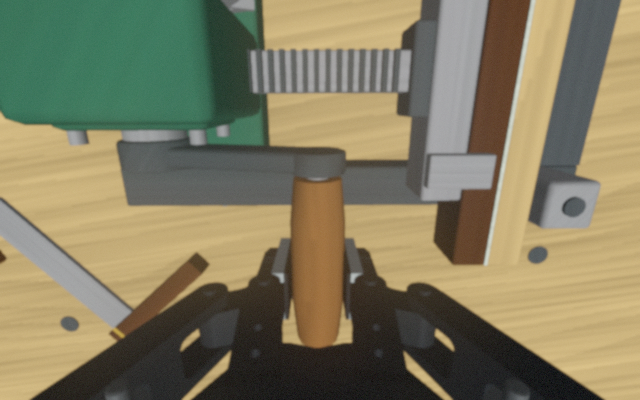

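The fingers hold the handle at about (318,260). Winding backward.

```bash
python3 -m inch '[[20,[0.4,2.4,7.7],0],[20,[0.5,3.2,7.4],0],[20,[0.7,3.9,7],0],[20,[0.8,4.6,6.6],0],[20,[0.9,5.2,6.1],0],[20,[1,5.8,5.5],0]]' 35; python3 -m inch '[[20,[1.1,6.3,4.9],0],[20,[1.2,6.8,4.2],0],[20,[1.2,7.2,3.5],0],[20,[1.3,7.5,2.8],0],[20,[1.3,7.7,2],0],[20,[1.3,7.9,1.2],0]]'
python3 - <<'E'
from rig import *
from h import *
c=capture('wrist');cv2.imwrite('pics/w8.png',c['frame'][:,:,::-1]);print(press(state()['position']),state()['force'])
E
```

```text
time_s: 7.8
position: [0.4425, 0.1052, 0.1731]
orientation: [-0.457, -0.54, -0.456, 0.54]
force: [1.1, -9.1, 0.4]
opening: 0.0236
time_s: 8.4
position: [0.4498, 0.1493, 0.192]
orientation: [0.457, 0.54, 0.456, -0.54]
force: [-3.8, -6.6, 8.8]
opening: 0.0239
[[-94.48213079 101.39192719 192.22091082]] [-3.25550419 -2.21419607  5.86519361]
```

View pics/w8.png

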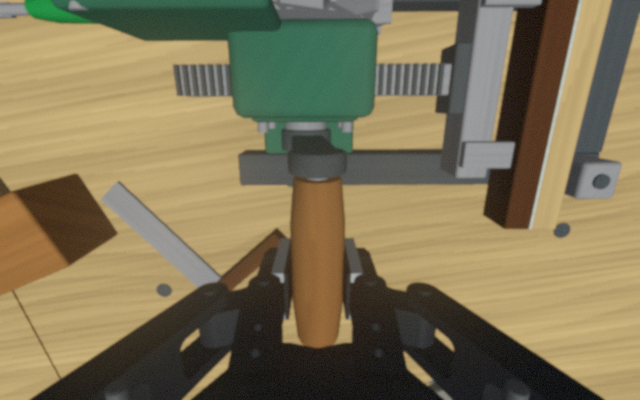

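The handle is near top and the jaw has backed off from the blank. Continuing the arc.

```bash
python3 -m inch '[[20,[1.4,7.9,0.4],0],[20,[1.4,7.9,-0.4],0],[20,[1.3,7.9,-1.2],0],[20,[1.3,7.7,-2],0],[20,[1.3,7.5,-2.8],0],[20,[1.2,7.1,-3.5],0]]'; python3 -m inch '[[20,[1.2,6.7,-4.3],0],[20,[1.1,6.3,-4.9],0],[20,[1,5.8,-5.5],0],[20,[0.9,5.2,-6.1],0],[20,[0.8,4.6,-6.6],0],[20,[0.7,3.9,-7],0],[20,[0,0,0],0]]'
python3 - <<'E'
from rig import *
from h import *
c=capture('wrist');cv2.imwrite('pics/w9.png',c['frame'][:,:,::-1]);print(press(state()['position']),state()['force'])
c=capture('side');cv2.imwrite('pics/s9.png',cv2.resize(c['frame'][130:270,180:340,::-1],None,fx=4.5,fy=4,interpolation=cv2.INTER_CUBIC))
E
```

```text
time_s: 9.05
position: [0.4576, 0.1962, 0.1818]
orientation: [0.457, 0.54, 0.456, -0.54]
force: [-3.8, -2.9, 4.1]
opening: 0.0238
time_s: 9.75
position: [0.4629, 0.2287, 0.1454]
orientation: [-0.457, -0.54, -0.457, 0.54]
force: [-0.7, 3.1, -5.8]
opening: 0.0238
[[-94.94898155 180.0811758  145.80471015]] [-2.03782943  2.55401744 -5.26720415]
```

View pics/w9.png

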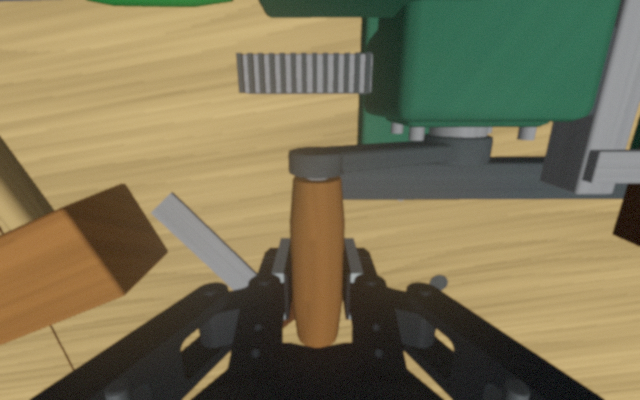

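View pics/s9.png

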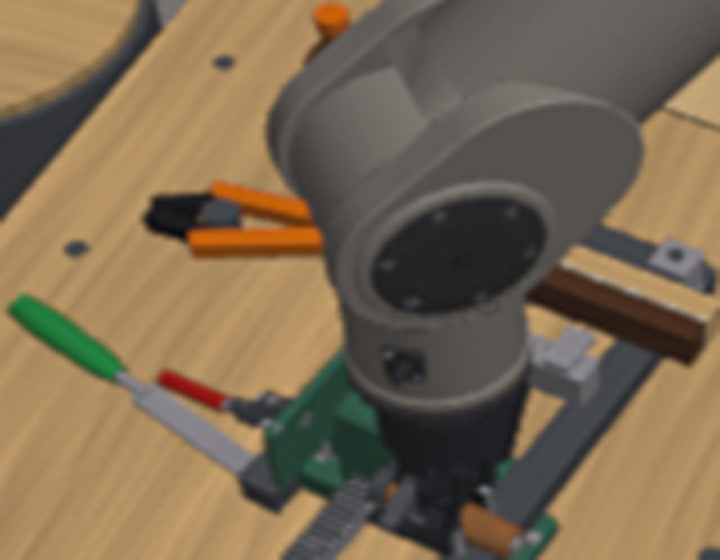

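The crank is at about 2.4 rad, so the jaw is back about 43 mm, and the pawl is still thrown. Releasing and going above the blank.

```bash
python3 -m inch '[[60,[0,0,0],0],[60,[0,0,0],0],[60,[0,0,0],0],[60,[0,0,0],0],[60,[0,0,30],0],[60,[0,0,40],0],[60,[0,0,40],0]]';python3 -m inch '[[75,[8,-45,0],0],[75,[8,-45,0],0],[75,[8,-45,0],0],[75,[8,-45,0],0],[75,[8,-45,0],0],[75,[10,-45,0],0],[75,[0,0,0],0]]'
python3 - <<'E'
from rig import *
from h import *
s=state();print(press(s['position']),s['time_s'])
for n in ['wrist','scene','side']:
    c=capture(n);pickle.dump(c,open(f'pics/{n}10.pkl','wb'));f=cv2.resize(c['frame'][:,:,::-1],None,fx=4,fy=4,interpolation=cv2.INTER_CUBIC)
    for sgn in[1]:
        q=((proj(c,W(pp,[[-120,-100,86],[120,-100,86],[120,-56,86],[-120,-56,86]]))+.5)*4).astype(int);cv2.polylines(f,[q.reshape(-1,1,2)],True,(255,0,255),2)
    if n=='wrist': f=cv2.resize(f,(800,500))
    elif n=='scene': f=f[600:1120,1040:1680]
    else: f=f[660:1140,880:1480]
    cv2.imwrite(f'pics/{n}10.png',f)
E
```

```text
time_s: 10.55
position: [0.4628, 0.2281, 0.2579]
orientation: [-0.456, -0.54, -0.457, 0.54]
force: [-0.4, -0.8, -0.4]
opening: 0.0599
time_s: 11.25
position: [0.5136, -0.0481, 0.2566]
orientation: [-0.455, -0.541, -0.454, 0.542]
force: [1.0, 1.5, -0.2]
opening: 0.0751
[[  1.70939286 -83.97941946 256.62577022]] 11.25
```

View pics/wrist10.png

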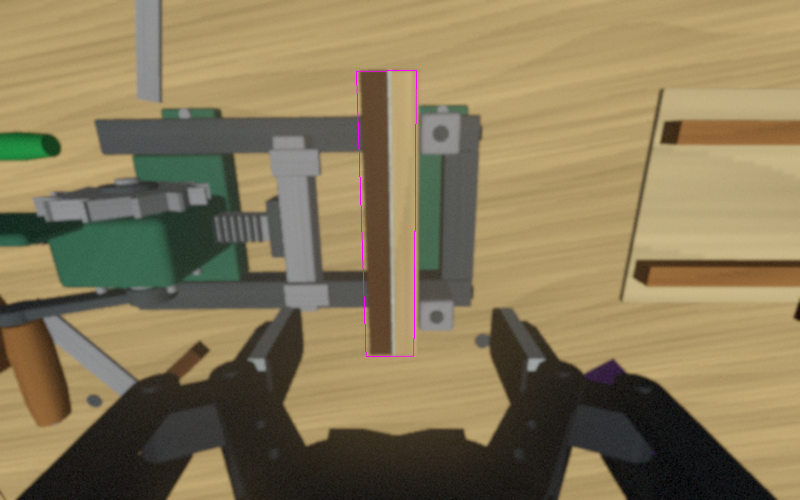

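View pics/side10.png

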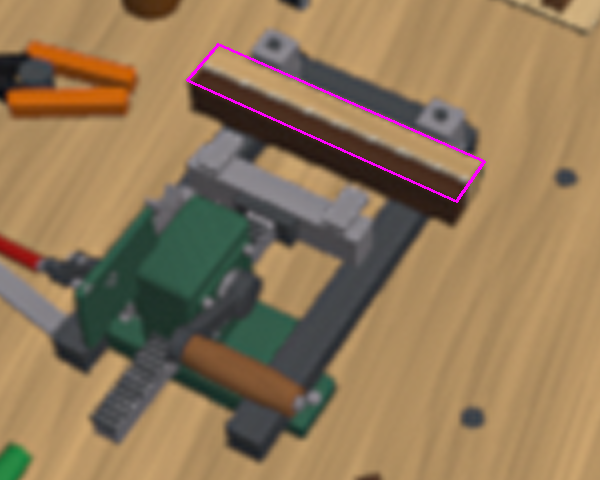

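View pics/scene10.png

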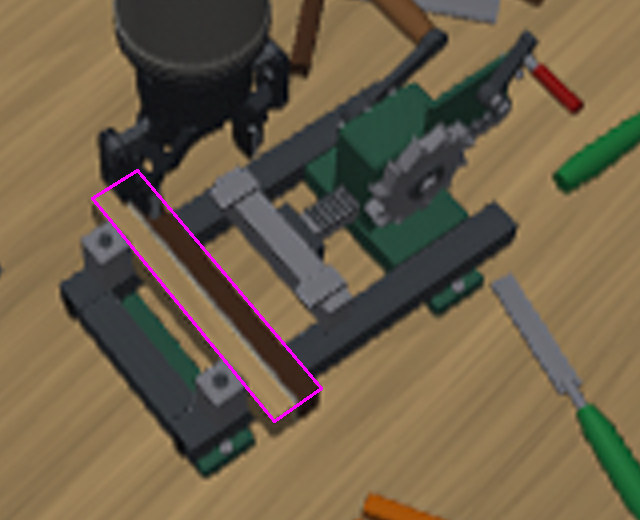

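The blank matches the model (magenta outline in all three views), the jaw is well clear of it, and the pawl is still over. Descending on the blank centre.

```bash
python3 -m inch '[[70,[-1,6,0],0],[70,[0,0,-40],0],[70,[0,0,-40],0],[70,[0,0,-40],0],[70,[0,0,-35],0],[70,[0,0,-20],0],[70,[0,0,-8],0],[70,[0,0,0],0]]' 45
python3 - <<'E'
from rig import *
from h import *
s=state();print(press(s['position']),s['force'],zy(s['orientation']))
c=capture('wrist');cv2.imwrite('pics/w11.png',c['frame'][:,:,::-1])
E
```

```text
time_s: 12.2
position: [0.5118, -0.0346, 0.0732]
orientation: [-0.457, -0.539, -0.457, 0.54]
force: [0.3, -0.2, 0.2]
opening: 0.0698
[[ -2.37946028 -70.94092334  73.15185353]] [ 0.3163462  -0.18087806  0.20059089] (np.float64(-99.46471166758414), array([-1.28637222e-03,  4.77184211e-04, -9.99999059e-01]))
```

View pics/w11.png

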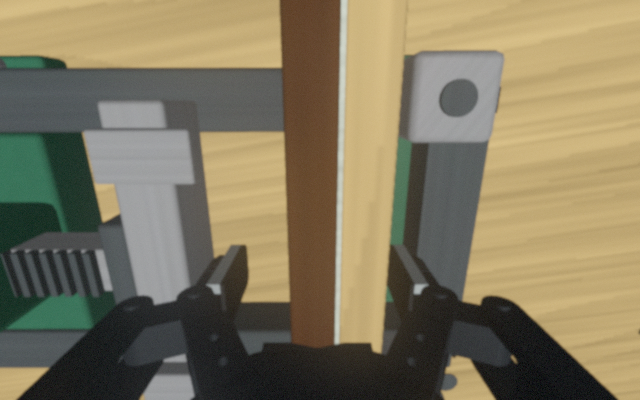

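The blank's seam is at x≈341 but the gripper's centre is at 318, so I'm 7 mm too far in +y. Correcting, then gripping.

```bash
python3 -m inch '[[70,[1,-7.5,-5],0],[70,[0,0,0],0],[40,[0,0,0],0],[40,[0,0,0],0],[40,[0,0,0],0],[40,[0,0,0],0],[40,[0,0,0],0]]' 45
python3 - <<'E'
from rig import *
from h import *
s=state();print(press(s['position']),s['force'],zy(s['orientation']))
c=capture('wrist');cv2.imwrite('pics/w12.png',c['frame'][:,:,::-1])
E
```

```text
time_s: 12.95
position: [0.5134, -0.0434, 0.0692]
orientation: [0.457, 0.54, 0.456, -0.54]
force: [-1.9, -1.2, 7.7]
opening: 0.0435
[[  0.69277014 -79.35370067  69.2375325 ]] [-1.8807539  -1.16140439  7.67708152] (np.float64(-99.56420796213258), array([ 7.79427037e-04, -2.06373221e-04, -9.99999675e-01]))
```

View pics/w12.png

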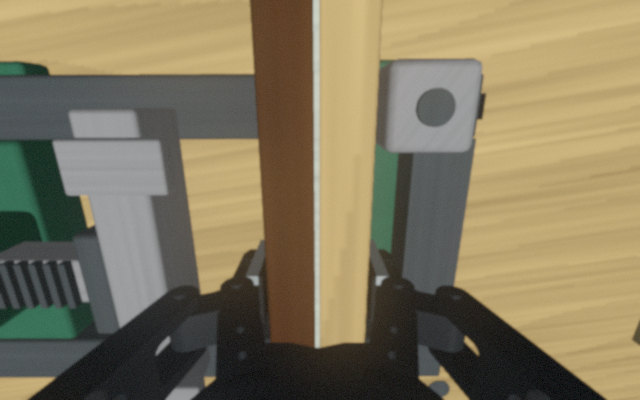

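Gripped at 43.5 mm with the seam centred at 316. Lifting straight up, then across.

```bash
python3 -m inch '[[40,[0,0,8],0],[40,[0,0,20],0],[40,[0,0,35],0],[40,[0,0,40],0],[40,[0,0,40],0],[40,[0,0,20],0],[40,[0,0,0],0]]'
python3 - <<'E'
from rig import *
from h import *
s=state();print(s['position'],s['force'],s['opening'])
c=capture('side');cv2.imwrite('pics/s13.png',c['frame'][:,:,::-1])
E
```

```text
time_s: 13.7
position: [0.5143, -0.0432, 0.2351]
orientation: [0.458, 0.541, 0.455, -0.539]
force: [0.0, -0.5, -3.7]
opening: 0.0433
[ 0.51434381 -0.04317084  0.23507484] [ 0.02754439 -0.45915872 -3.71075045] 0.04334113429228899
```

View pics/s13.png

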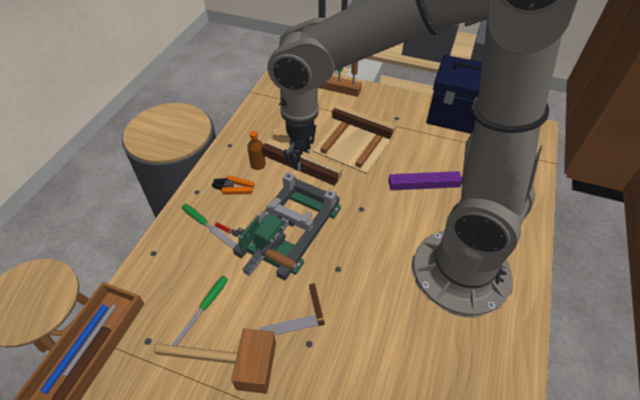

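The blank is lifted cleanly, weight about 3.7 N. Moving above the free place.

```bash
python3 -m inch '[[40,[-4,-20,0],0],[40,[-5,-32,0],0],[40,[-5,-32,0],0],[40,[-5,-32,0],0],[40,[-5,-32,0],0],[40,[-5,-32,0],0],[40,[-5,-32,0],0],[40,[-5,-32,0],0],[40,[-5,-32,0],0],[40,[-5,-30,0],0],[40,[-1,-14,0],0],[40,[0,0,0],0]]' ;python3 -m inch '[[40,[0,0,-30],0],[40,[0,0,-30],0],[40,[0,0,-25],0],[40,[0,0,-15],0],[40,[0,0,0],0],[40,[0,0,0],0]]'
python3 - <<'E'
from rig import *
from h import *
s=state();print(s['position'],s['force'],s['opening'],zy(s['orientation']))
for n in ['scene','side','wrist']:
    c=capture(n);pickle.dump(c,open(f'pics/{n}14.pkl','wb'));f=cv2.resize(c['frame'][:,:,::-1],None,fx=4,fy=4,interpolation=cv2.INTER_CUBIC)
    for P in [[[-110,-115,8],[110,-115,8],[110,115,8],[-110,115,8]],[[-81,-110,33],[-59,-110,33],[-59,110,33],[-81,110,33]],[[81,-110,33],[59,-110,33],[59,110,33],[81,110,33]]]:
        q=((proj(c,W(pb,P))+.5)*4).astype(int);cv2.polylines(f,[q.reshape(-1,1,2)],True,(0,0,255),1)
    f=f[940:1460,560:1200] if n=='scene' else f[320:800,1160:1760] if n=='side' else cv2.resize(f,(800,500))
    cv2.imwrite(f'pics/{n}14.png',f)
E
```

```text
time_s: 14.95
position: [0.4619, -0.3648, 0.2301]
orientation: [-0.455, -0.54, -0.457, 0.541]
force: [-0.2, -0.0, -2.1]
opening: 0.0437
time_s: 15.55
position: [0.4636, -0.3629, 0.132]
orientation: [0.457, 0.54, 0.457, -0.54]
force: [0.7, -0.1, -1.7]
opening: 0.0432
[ 0.46355445 -0.36292433  0.1320229 ] [ 0.65766395 -0.05312086 -1.69308394] 0.04316715139761137 (np.float64(-99.5283110841527), array([ 1.37701904e-04,  1.78208034e-04, -9.99999975e-01]))
```

View pics/scene14.png

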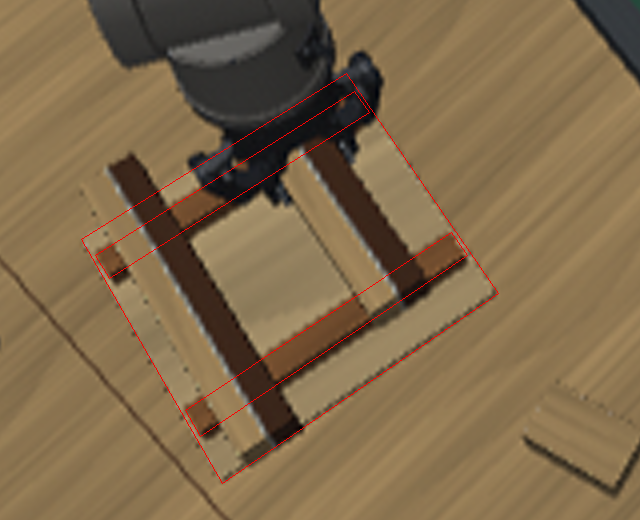

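View pics/side14.png

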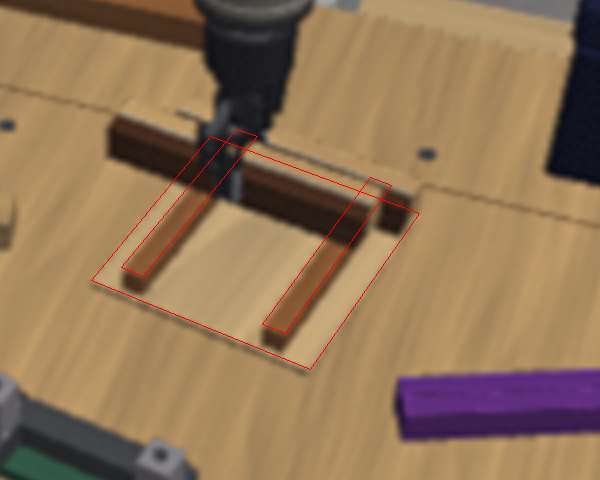

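View pics/wrist14.png

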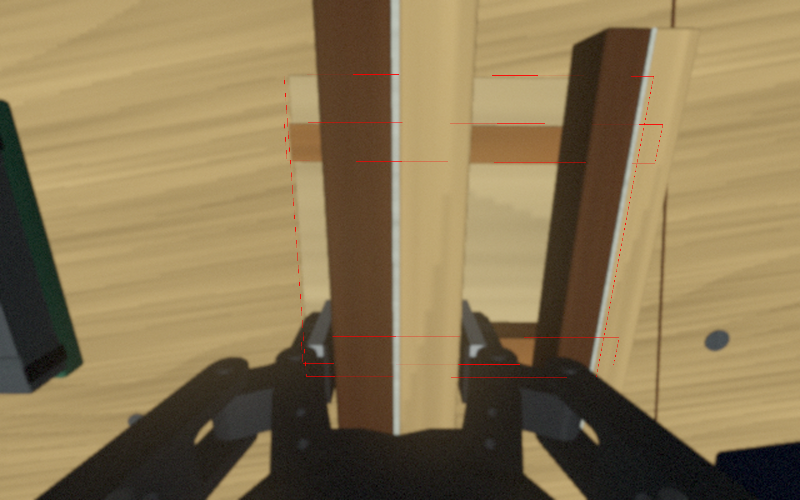

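The blank hangs over the free place, parallel to the finished one with a clear gap. Lowering: contact is expected at TCP z≈52.

```bash
python3 -m inch '[[40,[0,0,-25],0],[40,[0,0,-25],0],[40,[0,0,-15],0],[40,[0,0,-7],0],[40,[0,0,-3],0],[40,[0,0,0],0],[40,[0,0,0],0]]'; python3 -m inch '[[40,[0,0,-1],0],[40,[0,0,-1],0],[40,[0,0,-1],0],[40,[0,0,0],0]]'
```

```text
time_s: 16.4
position: [0.4636, -0.3636, 0.0575]
orientation: [0.457, 0.54, 0.456, -0.54]
force: [0.7, 0.4, -2.9]
opening: 0.0435
time_s: 16.8
position: [0.4631, -0.3632, 0.0536]
orientation: [0.457, 0.54, 0.457, -0.54]
force: [-0.9, 0.3, -2.4]
opening: 0.0435
```

```bash
python3 -m inch '[[40,[0,0,-0.8],0],[40,[0,0,0],0],[40,[0,0,0],0]]';  python3 -m inch '[[40,[0,0,-0.7],0],[40,[0,0,0],0],[40,[0,0,0],0]]'
```

```text
time_s: 17.1
position: [0.4631, -0.3633, 0.0528]
orientation: [0.457, 0.54, 0.457, -0.54]
force: [0.2, 0.8, -3.1]
opening: 0.0431
time_s: 17.4
position: [0.4632, -0.3633, 0.0523]
orientation: [0.457, 0.54, 0.457, -0.54]
force: [-1.6, 1.5, 2.4]
opening: 0.0432
```

Contact at 52.3 mm, as predicted (force flipped from −3 to +2.4 N). Releasing and lifting.

```bash
python3 -m inch '[[50,[0,0,0],0],[55,[0,0,0],0],[60,[0,0,0],0],[65,[0,0,0],0],[65,[0,0,0],0],[65,[0,0,5],0],[65,[0,0,20],0],[65,[0,0,40],0],[65,[0,0,45],0],[65,[0,0,45],0],[65,[0,0,45],0],[65,[0,0,0],0]]'; python3 -m inch '[[65,[-20,-40,0],0],[65,[-20,-40,0],0],[65,[-20,-40,0],0],[65,[-20,-40,0],0],[65,[0,0,0],0]]'
python3 - <<'E'
from rig import *
from h import *
s=state();print(s['position'],s['force'],s['time_s'])
for n in ['scene','side']:
    c=capture(n);pickle.dump(c,open(f'pics/{n}15.pkl','wb'));cv2.imwrite(f'pics/{n}15.png',c['frame'][:,:,::-1])
    f=cv2.resize(c['frame'][:,:,::-1],None,fx=4,fy=4,interpolation=cv2.INTER_CUBIC)
    for y in(-70,45):
        q=((proj(c,W(pb,[[-120,y-22,69],[120,y-22,69],[120,y+22,69],[-120,y+22,69]]))+.5)*4).astype(int);cv2.polylines(f,[q.reshape(-1,1,2)],True,(255,0,255),1)
    f=f[940:1460,560:1200] if n=='scene' else f[320:800,1160:1760]
    cv2.imwrite(f'pics/{n}15c.png',f)
E
```

```text
time_s: 18.6
position: [0.4652, -0.3647, 0.259]
orientation: [0.46, 0.541, 0.453, -0.539]
force: [-0.0, -0.6, -0.9]
opening: 0.0648
time_s: 19.1
position: [0.3783, -0.5287, 0.2522]
orientation: [-0.455, -0.541, -0.454, 0.543]
force: [0.6, -0.6, -0.3]
opening: 0.0648
[ 0.37827456 -0.52869903  0.25218715] [ 0.5868051  -0.55805955 -0.32433021] 19.1
```

View pics/scene15.png

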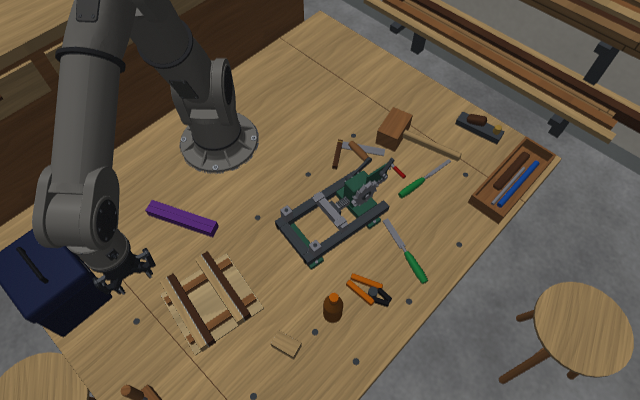

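View pics/scene15c.png

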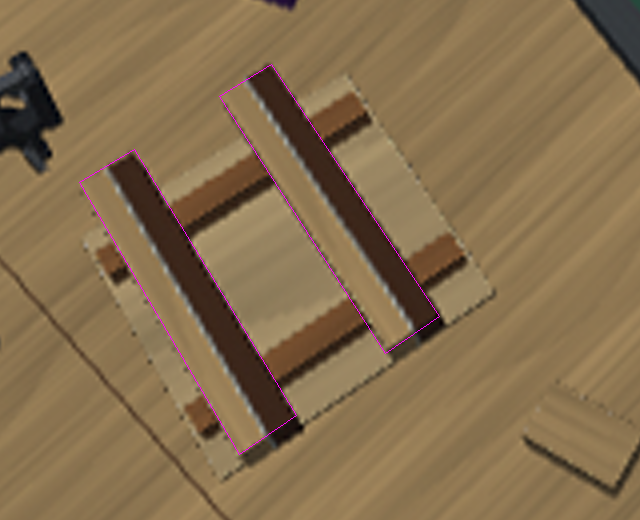

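View pics/side15c.png

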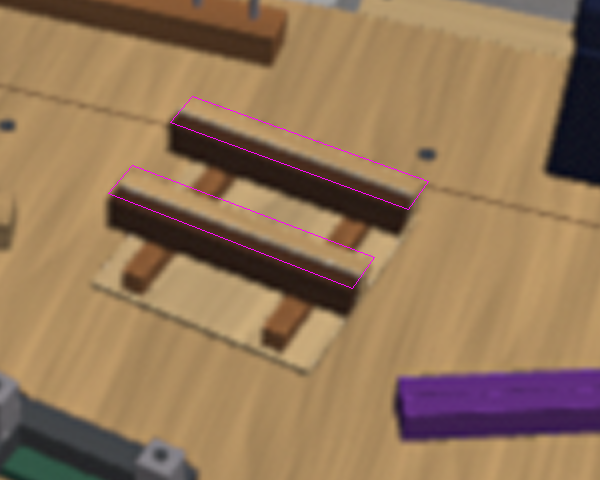

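View pics/side15.png

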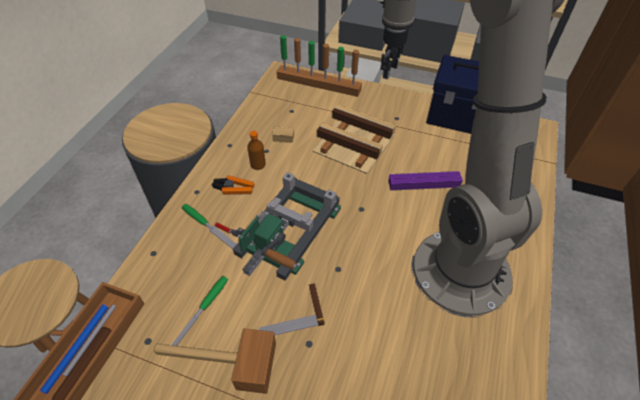

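Both blanks lie parallel across the battens with a wide gap. The pawl is off, the jaw is back and the bystanders haven't moved. Settling, then handing in.

```bash
python3 -m inch '[[65,[0,0,0],0],[65,[0,0,0],0],[65,[0,0,0],0]]'; python3 -c "
from rig import *
print(sign_off())"
```

```text
time_s: 19.5
position: [0.3838, -0.5224, 0.2523]
orientation: [0.457, 0.54, 0.457, -0.539]
force: [0.3, -0.2, -0.4]
opening: 0.0647
the job is handed in; nothing more can be done
None
```

The blank is out of the press and lying flat across the two bearers, and I handed the job in at about 19.5 s of the 72 s allowed.

- **Pawl:** I swung it over by its red pin to about 2.2 rad. It stayed off the wheel after I let go and in every later picture.
- **Crank and jaw:** I wound the crank back to about 2.4 rad, worked out from the gripper height at the handle. That puts the jaw roughly 43 mm back.
- **Blank:** I lifted it straight out and set it down at the free place. It touched the battens with only a few newtons, at 52.3 mm tool height against an expected 52.2 mm.
- **Last check:** The final scene and side pictures show the two blanks parallel, with a gap of about 70 mm. The finished blank and the bench tools look unmoved.
- **Disagreements:** The bearers' fitted outline was off by 1–3 mm in the side view, within what I expected from the calibration. Force at the wrist peaked at about 45 N in the readings, midway through the pawl swing, and dropped back to near zero by its end. My first descent over the blank was 7 mm off to one side, and I corrected it before closing the fingers.

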